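# Open the ware box and hang its rinsed cup on a draining peg

### The job

The small cup standing mouth-down in the lidded wooden ware box was shut away wet and must drain. Swing the lid up and over until it rests open by itself, let it go, then lift the cup out and hang it mouth-down on a free peg of the draining rack, pushed on until the peg meets the bottom inside the cup, and let go. Leave the lid open, the kiln prop standing in the box and the cup that already hangs on the rack on its peg.

Things in the scene. Friction and masses are not known exactly. Their poses are not given: they have to be found in the camera images.
- ware_box: plywood ware box, 178 x 250 x 72 mm without its lid, walls and floor 8 mm, fixed to the worktop. Origin: centre of its underside; x to the back (hinge side), y along its length, z up. A wire grid inside carries the contents 14 mm above the worktop
- lid (a joint): lid of the ware box, hinged along the top of the box's back wall: 0 = shut, grows as it opens, 1.95 rad = leaning back on its stop. 0.45 kg, easy hinge without spring: let go below about 1.4 rad it falls shut, beyond about 1.5 rad it falls back to the stop and stays. 26 mm thick: the shut box is 98 mm tall
- lid_hinge (a point): point on the lid's hinge axis (which runs along the box's y), middle of its length: in the box's frame (92.5, 0, 72) mm
- lid_handle (a point): middle of the lid's pull, a round steel bar 10 mm thick along the box's y, straight for 84 mm, on two arms 36 mm out from the lid's front face (clear gap 31 mm). When shut it is 85 mm above the worktop, 217.5 mm in front of and 13 mm above the hinge axis. Moves with the lid
- cup_0: the cup to hang: small handleless off-white cup, 59 mm across the mouth, 42 mm across the foot, 54 mm tall, wall about 4 mm, nearly straight in the half next to the mouth, 0.12 kg. Origin: centre of the foot; own z points from foot to mouth, so DOWN at the start, when it stands mouth-down in the box, foot 68 mm above the worktop
- cup_0_inside (a point): middle of the bottom inside cup_0, 5 mm from the foot; the hollow is 49 mm deep, 50 mm wide at the mouth and about 28 mm at the bottom
- kiln_prop: off-white ceramic kiln prop, a short tube 41 mm thick and 50 mm tall, standing in the box about 100 mm from the cup; stays there. Origin: centre of its underside, z up
- drain_rack: draining rack: low metal drip tray 110 x 340 x 14 mm with a dark wooden rail (top 36 mm above the worktop) and three leaning pegs 120 mm apart in a row along y. Origin: centre of its underside; x to the back, y along the row, z up. Fixed to the worktop
- peg_a: one of three identical pegs in a row on the draining rack: a pale wooden dowel 18 mm thick with a rounded end, rising from the top of the rail. Origin: where its centre line leaves the rail's top, 36 mm above the worktop; axes parallel to the rack's. It runs 112 mm along (0, -0.574, 0.819) in this frame, so it leans 35 deg from vertical towards the rack's -y end. Fixed
- peg_b: one of three identical pegs in a row on the draining rack: a pale wooden dowel 18 mm thick with a rounded end, rising from the top of the rail. Origin: where its centre line leaves the rail's top, 36 mm above the worktop; axes parallel to the rack's. It runs 112 mm along (0, -0.574, 0.819) in this frame, so it leans 35 deg from vertical towards the rack's -y end. Fixed
- peg_c: one of three identical pegs in a row on the draining rack: a pale wooden dowel 18 mm thick with a rounded end, rising from the top of the rail. Origin: where its centre line leaves the rail's top, 36 mm above the worktop; axes parallel to the rack's. It runs 112 mm along (0, -0.574, 0.819) in this frame, so it leans 35 deg from vertical towards the rack's -y end. Fixed
- peg_a_tip (a point): end of peg_a, on its centre line, 128 mm above the worktop
- peg_b_tip (a point): end of peg_b, on its centre line, 128 mm above the worktop
- peg_c_tip (a point): end of peg_c, on its centre line, 128 mm above the worktop
- cup_3: grey-brown cup, 63 mm across, 60 mm tall, that already hangs mouth-down on one peg; stays there. Origin: centre of its foot; own z from foot to mouth. Loose
- cup_3_inside (a point): middle of the bottom inside cup_3, about 10 mm from the tip of the peg it hangs on

How it is judged:
On the way:
1. the lid rests open by itself, clear of the fingers (value of joint lid above 1.8 rad and contact force between lid and the fingers below 0.2 N), for 0.2 s.
At the end, for the whole second after the job is handed in: the lid rests open (over 1.8 rad); the off-white cup hangs mouth-down on a free peg, the bottom of its inside within 18 mm of the peg's tip, released and at rest; the grey-brown cup still hangs on its own peg (within 20 mm) and the kiln prop still stands in the box (value of joint lid above 1.8 rad and (distance between cup_0_inside and peg_b_tip below 0.018 m or distance between cup_0_inside and peg_c_tip below 0.018 m) and angle between cup_0's own z axis and vertical above 2.2 rad and linear speed of cup_0 below 0.03 m/s and distance between cup_3_inside and peg_a_tip below 0.02 m and angle between kiln_prop's own z axis and vertical below 0.3 rad and horizontal distance between kiln_prop and ware_box below 0.12 m); the robot touches nothing.
It fails at once if the cup that already hangs comes off its peg (distance between cup_3_inside and peg_a_tip above 0.04 m).
It fails at once if the kiln prop is knocked over or taken out (angle between kiln_prop's own z axis and vertical above 0.6 rad or height (world z) of kiln_prop above 0.05 m).
It also fails if it takes over 48 s, if anything falls off the work surface, if the arm or the gripper's body presses on something with over 40 N, if the wrist force passes 120 N, or if a joint passes its speed limit or range.

### The arm

A 7-joint arm with a two-finger parallel gripper is mounted at the origin on the work surface; the furniture and walls round the work are solid. World frame = base frame: x ahead of the robot, y to its left, z up, the work surface at z = 0. Lengths are in m, angles in rad, forces in N, time in s.
With the tool pointing down it reaches from about 0.4 to 0.85 m from the base axis. Payload 10.4 kg.
Tool frame: the origin (TCP) lies on the centre line of the jaws, within the pads' length; the fingertips stand 17 mm ahead of it and the grasp point (between the pads) lies 2 mm behind it; z points along the fingers, y is the line along which they close (so a half turn about z gives the same grasp; the last joint's range is limited). The gripper opens to 85 mm and grips with 20 to 120 N. Pads are 22 mm wide; open, the fingers measure 114 mm over their backs; the gripper's body (76 mm by 85 mm) begins 54 mm behind the grasp point. The pads swing forward as they close: fully open they stand 13 mm farther back than shut.
Start: joints at [-1.289, 0.332, -0.065, 1.46, 0.022, 1.35, -0.088], TCP at [0.188, 0.596, 0.248] pointing down, gripper open.
Joint ranges: [-2.6, 2.6], [-0.5, 2.12], [-1.47, 1.34], [0.16, 2.42], [-1.27, 4.41], [0.06, 2.06], [-2.6, 2.6]. Speed limits (rad/s): [2.22, 2.22, 2.79, 2.79, 3.14, 3.14, 3.14].

### API

Orientations are given as a unit quaternion [x, y, z, w].
In Python, from workcell import get_obs, optics, job gives the robot as it stands. The module is installed in compiled form; this text tells all that it offers.
- The arm moves only by the tool send_rows, never from a script. Its argument "plan" is a list that holds one entry, the list of rows, each a list of 7 numbers: the turn, a rotation vector about the tool's x, y, z in units of 1.5 rad (1.0 is 1.5 rad), then the shift along the tool's x, y, z in units of 20 cm (1.0 is 20 cm), then the opening, from 0 (shut) to 1 (fully open). A call has 1 to 20 rows; each row shifts and turns the commanded pose from where the row before left it, along the tool's axes as they then stand; what a row does not reach is not made up. A row lasts 1/12 s, in which the tool goes at most 41.7 mm and 7.16 degrees, less where a joint would pass 70% of its speed; a pose out of reach is approached as far as the arm can. A call with a number of a shift or a turn outside -1 to 1 is refused whole. A call with a gripper value outside its range is refused whole. The fingers move at their own pace and stop on an object; "squeeze" is the grip in N (left out, the last holds). Time passes only in rows, so rows that do not move let the fingers close. It gives the time, the measured TCP pose, the force, the opening and the grip force at its end, in the units of the state.
- get_obs(): the state, without advancing time (a new reading comes with each control period).
- optics.camera(name): name is "scene" or "top" or "wrist"; returns the picture (480x640x3 uint8, red, green, blue); there is no depth.
- optics.get_calibration(name): a dict with "intrinsics" (3x3 intrinsics, pixels), "world_from_camera" (4x4, takes a point from camera to world coordinates); the wrist camera has in their place "T_tool_cam" (4x4, takes a point from camera to tool coordinates, whose origin is the TCP and whose axes are the flange's). Camera axes: x right, y up, looking along -z (the intrinsics and any distortion apply to the point x, -y, -z); pixel columns grow to the right and rows downward; lengths in m; the calibration is good to about 2 mm. A picture is of the moment at which its call begins: read the wrist's pose just before it. get_calibration takes no time and is no camera call.
- job.hand_in(): hands the job in; it is judged then, once.
The state is a dict: "clock": time; "joint_pos": joint angles; "joint_velocities": joint speeds; "tau": joint torques, N m; "position": TCP position; "ee_rot": TCP orientation; "ft_force": force on the tool from outside, world axes, zero at the start; "torque": the same for the moment, N m; "grip_width": opening from 0.0 (shut) to 1.0 (fully open); "grasp_force": force on a finger pad.
Only numpy, scipy, OpenCV 4.12 (cv2) and the standard library are available. Lean on these libraries where they do the work, as an engineer would, in place of code of your own. Each camera call takes 0.05 s, during which the arm holds its last target. There are 200 camera calls.

## Working session

There is one attempt and no reset: what is moved stays moved. The work goes in short steps, Python scripts to look and compute and a tool call to move; the robot and the scene stay as the last step left them, time stands still between calls to the robot, and variables do not carry over. Pictures are saved under pics/ and viewed, at most 12 in all, crops included, and the job is handed in when it is done.

Besides the shell and the picture viewer there is one more tool, called after ">>>" as name(argument=value, ...) on one line, values as JSON. send_rows: Moves the arm, as the interface text tells. Its arguments: {"type":"object","properties":{"plan":{"type":"array"},"squeeze":{"type":"number"}},"required":["plan"]}

```bash
mkdir -p pics; cat > h.py <<'E'
import numpy as np, cv2
from scipy.spatial.transform import Rotation as R
from workcell import get_obs, optics, job
np.set_printoptions(precision=4,suppress=True)
def cam(name):
    o=get_obs(); im=optics.camera(name); c=optics.get_calibration(name)
    if name=='wrist':
        T=np.eye(4);T[:3,:3]=R.from_quat(o['ee_rot']).as_matrix();T[:3,3]=o['position'];T=T@np.array(c['T_tool_cam'])
    else: T=np.array(c['world_from_camera'])
    return im,np.array(c['intrinsics']),T
def save(im,f): cv2.imwrite('pics/'+f,im[:,:,::-1])
def ray(K,T,u,v):
    d=np.linalg.inv(K)@np.array([u,v,1.]); d=T[:3,:3]@np.array([d[0],-d[1],-d[2]]); return T[:3,3],d/np.linalg.norm(d)
def onz(K,T,u,v,z):
    o,d=ray(K,T,u,v); return o+d*(z-o[2])/d[2]
def tri(rs):
    A=sum(np.eye(3)-np.outer(d,d) for o,d in rs); b=sum((np.eye(3)-np.outer(d,d))@o for o,d in rs); p=np.linalg.solve(A,b)
    return p,[np.linalg.norm(np.cross(p-o,d)) for o,d in rs]
def proj(K,T,p):
    q=T[:3,:3].T@(np.array(p)-T[:3,3]); q=K@np.array([q[0],-q[1],-q[2]]); return q[:2]/q[2]
E
python3 - <<'E'
from h import *
for n in('scene','top'):
    im,K,T=cam(n); save(im,n+'0.png'); np.savez(n+'0.npz',im=im,K=K,T=T); print(n,K,T,optics.get_calibration(n).keys())
o=get_obs();print(o)
E
```

```text
scene [[622.1252   0.     328.8299]
 [  0.     622.1252 237.6508]
 [  0.       0.       1.    ]] [[ 0.8742  0.2199 -0.4329  0.002 ]
 [-0.4848  0.3437 -0.8043 -0.9794]
 [-0.0281  0.913   0.407   0.5974]
 [ 0.      0.      0.      1.    ]] dict_keys(['intrinsics', 'world_from_camera'])
top [[565.928    0.     325.5005]
 [  0.     565.928  237.0119]
 [  0.       0.       1.    ]] [[ 0.0013  0.9974 -0.0726  0.407 ]
 [-0.9999  0.0004 -0.0129 -0.0236]
 [-0.0128  0.0726  0.9973  1.4942]
 [ 0.      0.      0.      1.    ]] dict_keys(['intrinsics', 'world_from_camera'])
{'clock': 0.1, 'joint_pos': array([-1.2886,  0.3328, -0.0647,  1.4609,  0.0216,  1.3499, -0.0885]), 'joint_velocities': array([-0.0013, -0.0006,  0.001 , -0.0023, -0.0018,  0.0005,  0.0005]), 'tau': array([  0.0017, -62.6741,   0.0493, -39.2426,   0.0163,   0.007 ,
        -0.0001]), 'position': array([0.1875, 0.5959, 0.2476]), 'ee_rot': array([ 0.1518,  0.9884, -0.0006, -0.0001]), 'ft_force': array([-0.1353,  0.2977,  0.3987]), 'torque': array([-0.0422,  0.0331, -0.0222]), 'grasp_force': 0.0, 'grip_width': 0.9983300858123269}
```

View pics/scene0.png

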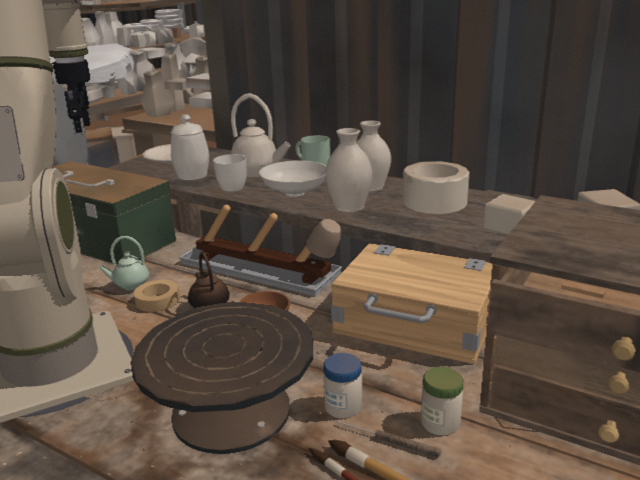

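View pics/top0.png

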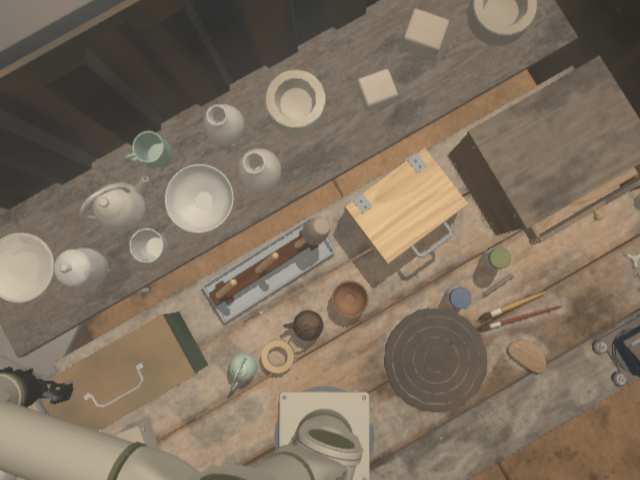

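The scene shows the shut box (lid corners about (375,248), (492,262), (485,330), (335,290); handle about (400,308)) and the rack at left of it, with cup_3 at about (322,238). In the top view the lid is at about (345–465,150–260), the handle at (435,240), and the rack runs (205,290)–(330,240). I'll enlarge both regions to pick points.

```bash
python3 - <<'E'
from h import *
for n,(x,y,w,h,s) in {'top':(195,140,280,190,2.8),'scene':(170,195,330,170,2.4)}.items():
    im=np.load(n+'0.npz')['im']; c=im[y:y+h,x:x+w]; c=cv2.resize(c,None,fx=s,fy=s,interpolation=cv2.INTER_CUBIC)
    for k in range(0,w,20): cv2.putText(c,str(x+k),(int(k*s),10),0,.35,(255,0,0),1); cv2.line(c,(int(k*s),12),(int(k*s),18),(255,0,0),1)
    for k in range(0,h,20): cv2.putText(c,str(y+k),(0,int(k*s)+4),0,.35,(255,0,0),1)
    save(c,n+'1.png')
E
```

```text
(no output)
```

View pics/top1.png

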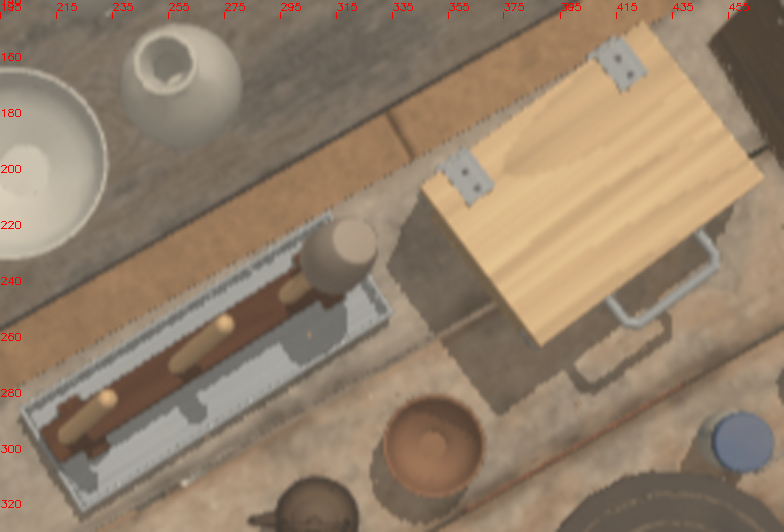

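View pics/scene1.png

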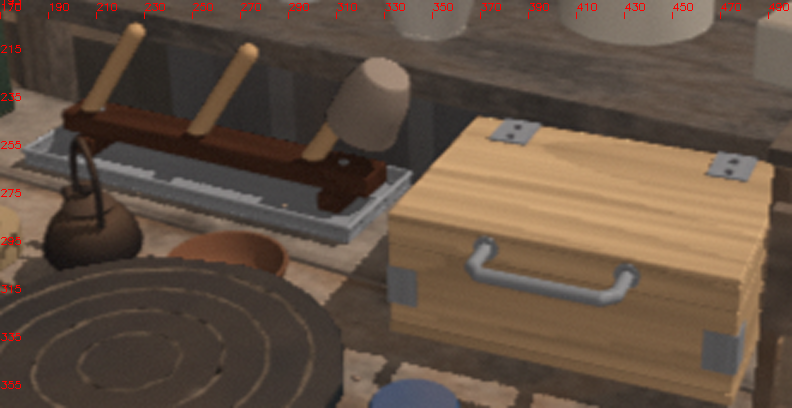

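In the crops: peg tips at top (233,282), (275,255) and scene (227,208), (274,216) are the free ones; cup_3 sits on the right-hand peg, with its foot at top (322,226). The lid corners and handle ends are clear in both views. Next I triangulate.

```bash
python3 - <<'E'
from h import *
t=np.load('top0.npz');s=np.load('scene0.npz')
P={'tip1':((233.2,282.1),(227.1,207.9)),'tip2':((275.4,255.4),(274.2,215.8)),'base1':((219.3,297),(209.2,239.6)),
'BL':((345.7,206.4),(369.2,243.8)),'BR':((424.6,147.9),(492.9,261.7)),'FR':((467.9,202.9),(477.5,312.1)),'FL':((388.2,263.6),(332.1,283.3)),
'HL':((421.6,255),(367,307)),'HR':((450.5,233.8),(424,319.5)),'cup3foot':((321.8,226.4),(330.5,226))}
Q={}
for k,(a,b) in P.items():
    p,e=tri([ray(t['K'],t['T'],*a),ray(s['K'],s['T'],*b)]); Q[k]=p; print(k,p,np.round(e,4))
d=lambda a,b:np.linalg.norm(Q[a]-Q[b])
print('lid',d('BL','BR'),d('FL','FR'),d('BL','FL'),d('BR','FR'),'tips',d('tip1','tip2'))
C=[onz(t['K'],t['T'],*P[k][0],.098) for k in('BL','BR','FR','FL')]; C2=[onz(s['K'],s['T'],*P[k][1],.098) for k in('BL','BR','FR','FL')]
for c in (C,C2):
    c=np.array(c); a=(c[1]-c[0]+c[2]-c[3])/2; b=(c[0]-c[3]+c[1]-c[2])/2
    print(c.mean(0),np.linalg.norm(a),np.degrees(np.arctan2(a[1],a[0])),np.linalg.norm(b),np.degrees(np.arctan2(b[1],b[0])))
print('tips plane',[ (onz(t['K'],t['T'],*P[k][0],.128),onz(s['K'],s['T'],*P[k][1],.128)) for k in('tip1','tip2')])
v=Q['tip1']-Q['tip2'];print('row',np.degrees(np.arctan2(v[1],v[0])))
E
```

```text
tip1 [0.3993 0.217  0.1209] [0.0021 0.0021]
tip2 [0.4637 0.1149 0.1231] [0.0018 0.0018]
base1 [0.3635 0.2661 0.0367] [0.0053 0.0053]
BL [ 0.5859 -0.0561  0.0961] [0.0009 0.0009]
BR [ 0.7277 -0.2497  0.1021] [0.0038 0.0038]
FR [ 0.5933 -0.3583  0.0955] [0.0006 0.0006]
FL [ 0.4445 -0.1607  0.0978] [0.0016 0.0016]
HL [ 0.4643 -0.2437  0.0872] [0.0005 0.0005]
HR [ 0.5192 -0.3178  0.0845] [0.0017 0.0017]
cup3foot [0.5337 0.0026 0.1244] [0.0012 0.0012]
lid 0.24006993792033027 0.24741545179267327 0.17593382630798107 0.17295966827841894 tips 0.12074818702788952
[ 0.5883 -0.2066  0.098 ] 0.24730776435003063 -53.04134372534469 0.17499726604329816 36.83865236501371
[ 0.5874 -0.2064  0.098 ] 0.23975243750364725 -52.9887883816786 0.17738022357089764 38.32130730005367
tips plane [(array([0.3973, 0.2165, 0.128 ]), array([0.3952, 0.1981, 0.128 ])), (array([0.4618, 0.1151, 0.128 ]), array([0.4606, 0.103 , 0.128 ]))]
row 122.24183837135887
```

```bash
cat >> h.py <<'E'
def go(p,n=None):
    o=get_obs(); d=R.from_quat(o['ee_rot']).inv().apply(np.array(p)-o['position']); print('mm tool',d*1000,'units',d/.2)
    return d/.2
E
python3 - <<'E'
from h import *
print(optics.get_calibration('wrist'))
Rt=(R.from_quat(get_obs()['ee_rot'])*R.from_rotvec([0,0,.62])); print(Rt.as_matrix())
p0=get_obs()['position']
for a,b in((p0,[.43,.14,.27]),([.43,.14,.27],[.488,-.281,.27])): print(Rt.inv().apply(np.array(b)-a)/.2)
E
```

```text
{'intrinsics': array([[425.5105,   0.    , 323.6676],
       [  0.    , 425.5105, 246.7784],
       [  0.    ,   0.    ,   1.    ]]), 'T_tool_cam': array([[ 0.0005,  0.9477,  0.3192,  0.0817],
       [ 1.    , -0.0005, -0.0001, -0.001 ],
       [ 0.0001,  0.3192, -0.9477, -0.1258],
       [ 0.    ,  0.    ,  0.    ,  1.    ]])}
[[-0.602   0.7985 -0.0003]
 [ 0.7985  0.602  -0.0012]
 [-0.0008 -0.0009 -1.    ]]
[-2.5502 -0.4041 -0.1095]
[-1.8554 -1.0356  0.0024]
```

>>> send_rows(plan=[[[0,0,0.0826,0,0,0,0.6],[0,0,0.0826,0,0,0,0.3],[0,0,0.0826,0,0,0,0.3],[0,0,0.0826,0,0,0,0.3],[0,0,0.0826,0,0,0,0.3]]], squeeze=25)

```text
clock: 0.52
position: [0.1875, 0.596, 0.2478]
ee_rot: [0.449, 0.894, -0.0, 0.0]
ft_force: [-0.7, -0.0, 0.9]
grip_width: 0.309
grasp_force: 0.0
```

>>> send_rows(plan=[[[0,0,0,-0.18,-0.029,-0.01,0.3],[0,0,0,-0.18,-0.029,-0.01,0.3],[0,0,0,-0.18,-0.029,-0.01,0.3],[0,0,0,-0.18,-0.029,-0.01,0.3],[0,0,0,-0.18,-0.029,-0.01,0.3],[0,0,0,-0.18,-0.029,-0.01,0.3],[0,0,0,-0.18,-0.029,-0.01,0.3],[0,0,0,-0.18,-0.029,-0.01,0.3],[0,0,0,-0.18,-0.029,-0.01,0.3],[0,0,0,-0.18,-0.029,-0.01,0.3],[0,0,0,-0.18,-0.029,-0.01,0.3],[0,0,0,-0.18,-0.029,-0.01,0.3],[0,0,0,-0.18,-0.029,-0.01,0.3],[0,0,0,-0.18,-0.029,0,0.3],[0,0,0,0,0,0,0.3]]])

```text
clock: 1.77
position: [0.429, 0.1383, 0.2746]
ee_rot: [0.45, 0.893, -0.0, 0.001]
ft_force: [0.2, -0.1, 0.4]
grip_width: 0.304
grasp_force: 0.0
```

```bash
python3 - <<'E'
from h import *
im,K,T=cam('wrist'); save(im,'w1.png'); np.savez('w1.npz',im=im,K=K,T=T)
for n,p in dict(tip1=[.3985,.217,.128],tip2=[.463,.115,.128],cup3=[.5337,.0026,.1244]).items(): print(n,proj(K,T,p))
o=get_obs(); print(o['clock'],o['position']); go([.488,-.281,.27])
E
```

```text
tip1 [361.2313 102.8491]
tip2 [343.4984 285.1845]
cup3 [328.196  434.5518]
1.8167 [0.4276 0.1416 0.2743]
mm tool [-374.9831 -203.9248    4.3066] units [-1.8749 -1.0196  0.0215]
```

View pics/w1.png

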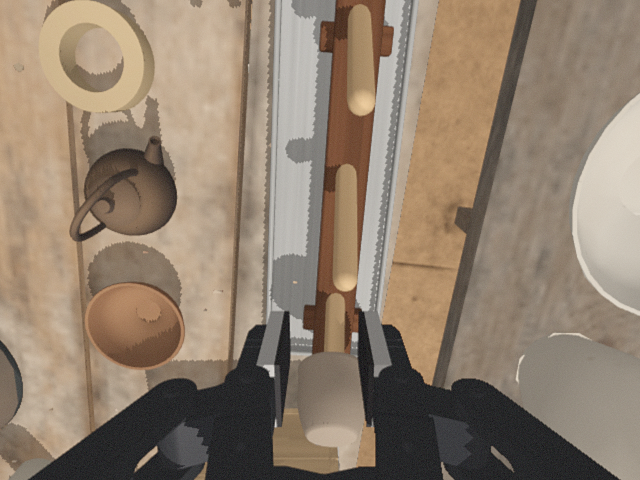

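The wrist view shows both free peg tips at about (362,110) and (345,285). My predictions were (361,103) and (343,285), so the peg positions hold to a few mm. Now to the lid handle.

>>> send_rows(plan=[[[0,0,0,-0.187,-0.102,0,0.3],[0,0,0,-0.187,-0.102,0,0.3],[0,0,0,-0.187,-0.102,0,0.3],[0,0,0,-0.187,-0.102,0,0.3],[0,0,0,-0.187,-0.102,0,0.3],[0,0,0,-0.187,-0.102,0,0.3],[0,0,0,-0.187,-0.102,0,0.3],[0,0,0,-0.187,-0.102,0,0.3],[0,0,0,-0.187,-0.102,0.05,0.3],[0,0,0,-0.187,-0.102,0.1,0.3],[0,0,0,0,0,0,0.3],[0,0,0,0,0,0,0.3]]])

```text
clock: 2.82
position: [0.4857, -0.2635, 0.2451]
ee_rot: [0.448, 0.894, -0.002, -0.002]
ft_force: [-0.1, 1.0, 0.7]
grip_width: 0.302
grasp_force: 0.0
```

```bash
python3 - <<'E'
from h import *
w=np.load('w1.npz')
for a in((362,110),(345,285)): print('tip',onz(w['K'],w['T'],*a,.128))
im,K,T=cam('wrist'); save(im,'w2.png'); np.savez('w2.npz',im=im,K=K,T=T)
o=get_obs();print(o['clock'],o['position'])
bx=np.array([.7976,.6032,0]);by=np.array([-.6032,.7976,0]);c=np.array([.49,-.2815,.085])
for s in(-.042,0,.042): print(proj(K,T,c+s*by))
E
```

```text
tip [0.4014 0.214  0.128 ]
tip [0.4638 0.1157 0.128 ]
2.8667 [ 0.4865 -0.2618  0.2461]
[315.6033 303.2768]
[315.0008 249.7144]
[314.3429 191.2131]
```

View pics/w2.png

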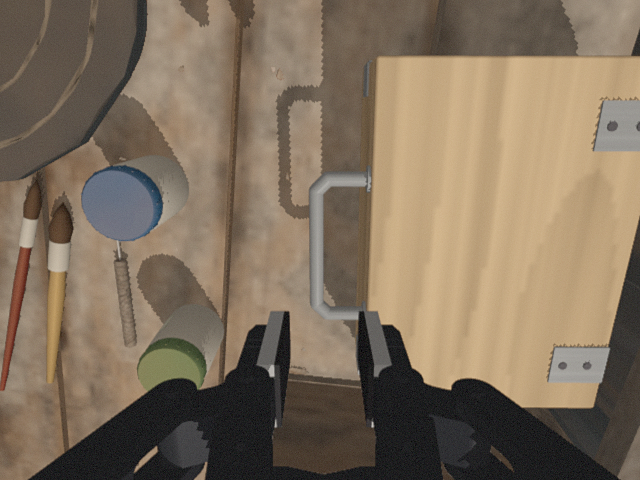

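The handle bar runs (319,185)–(317,305). The prediction is within 2 mm and the bar is parallel to the tool's x, so I go down and grip it.

>>> send_rows(plan=[[[0,0,0,-0.088,-0.035,0.05,0.3],[0,0,0,0,0,0.15,0.3],[0,0,0,0,0,0.15,0.3],[0,0,0,0,0,0.15,0.3],[0,0,0,0,0,0.15,0.3],[0,0,0,0,0,0.14,0.3],[0,0,0,0,0,0,0.3],[0,0,0,0,0,0,0],[0,0,0,0,0,0,0],[0,0,0,0,0,0,0],[0,0,0,0,0,0,0]]], squeeze=25)

```text
clock: 3.78
position: [0.4905, -0.2799, 0.0907]
ee_rot: [0.446, 0.895, 0.0, -0.001]
ft_force: [-8.1, 1.2, -1.7]
grip_width: 0.106
grasp_force: 26.0
```

```bash
python3 - <<'E'
from h import *
o=get_obs();print(o)
bx=np.array([.7976,.6032,0]); hz=np.array([.6615,-.1515,.072]); p=o['position'];print('rel',(p-hz)@bx,p[2]-.072)
# arc shifts in tool y (box x) and tool z, units
a=.0597;prev=0
th=np.concatenate([[.04],np.arange(.16,1.93,.15),[1.92]]) 
for t in th:
    f=lambda t:.218*np.array([-np.cos(t+a),-np.sin(t+a)])
    print(round(t,2),np.round((f(t)-f(prev))/.2,3)); prev=t
E
```

```text
{'clock': 3.7833, 'joint_pos': array([-0.2563,  0.4612,  0.8589,  1.8323, -0.4033,  1.0352,  1.4093]), 'joint_velocities': array([ 0.001 , -0.0023, -0.0008, -0.0007,  0.001 ,  0.002 , -0.0005]), 'tau': array([ -2.0185, -49.9348,  12.7311, -37.7379,  -1.4825,  -2.4513,
         0.08  ]), 'position': array([ 0.4905, -0.2799,  0.0907]), 'ee_rot': array([ 0.4459,  0.8951,  0.0004, -0.0011]), 'ft_force': array([-8.1441,  1.2164, -1.7184]), 'torque': array([ 0.2616,  1.9444, -0.095 ]), 'grasp_force': 25.995493233203888, 'grip_width': 0.10582504789367307}
rel -0.21381900397083675 0.018658671865381032
0.04 [ 0.003 -0.043]
0.16 [ 0.021 -0.129]
0.31 [ 0.047 -0.156]
0.46 [ 0.07  -0.147]
0.61 [ 0.092 -0.135]
0.76 [ 0.111 -0.12 ]
0.91 [ 0.127 -0.102]
1.06 [ 0.141 -0.082]
1.21 [ 0.152 -0.06 ]
1.36 [ 0.159 -0.037]
1.51 [ 0.163 -0.012]
1.66 [0.163 0.012]
1.81 [0.159 0.036]
1.92 [0.112 0.042]
```

>>> send_rows(plan=[[[0,0,0,0,0.003,-0.043,0],[0,0,0,0,0.01,-0.065,0],[0,0,0,0,0.011,-0.065,0],[0,0,0,0,0.023,-0.078,0],[0,0,0,0,0.024,-0.078,0],[0,0,0,0,0.035,-0.074,0],[0,0,0,0,0.035,-0.073,0]]])

```text
clock: 4.37
position: [0.5132, -0.2628, 0.187]
ee_rot: [0.446, 0.895, 0.001, -0.001]
ft_force: [-2.2, 2.6, -2.8]
grip_width: 0.103
grasp_force: 24.8
```

>>> send_rows(plan=[[[0,0,0,0,0.046,-0.068,0],[0,0,0,0,0.046,-0.067,0],[0,0,0,0,0.055,-0.06,0],[0,0,0,0,0.056,-0.06,0],[0,0,0,0,0.063,-0.051,0],[0,0,0,0,0.064,-0.051,0],[0,0,0,0,0.07,-0.041,0],[0,0,0,0,0.071,-0.041,0],[0,0,0,0,0.076,-0.03,0],[0,0,0,0,0.076,-0.03,0],[0,0,0,0,0.079,-0.019,0],[0,0,0,0,0.08,-0.018,0]]])

```text
clock: 5.37
position: [0.6397, -0.1689, 0.2958]
ee_rot: [0.446, 0.895, 0.0, 0.002]
ft_force: [-0.1, -3.6, -0.9]
grip_width: 0.107
grasp_force: 24.6
```

```bash
python3 - <<'E'
from h import *
o=get_obs()
bx=np.array([.7976,.6032,0]); hz=np.array([.6615,-.1515,.072]); p=o['position'];d=p-hz;print('rel',d@bx,d[2],'th',np.arctan2(d[2]-.005,-d@bx)-.06,o['ft_force'],o['grip_width'])
E
```

```text
rel -0.027825788557345247 0.2237657327738828 th 1.384281223051806 [-0.0595 -3.6394 -0.9043] 0.10708756057930291
```

>>> send_rows(plan=[[[0,0,0,0,0.081,-0.006,0],[0,0,0,0,0.081,-0.006,0],[0,0,0,0,0.081,0.006,0],[0,0,0,0,0.081,0.006,0],[0,0,0,0,0.08,0.018,0],[0,0,0,0,0.079,0.018,0],[0,0,0,0,0.05,0.018,0],[0,0,0,0,0,0,0],[0,0,0,0,0,0,0]]])

```text
clock: 6.12
position: [0.7255, -0.1044, 0.2846]
ee_rot: [0.445, 0.895, 0.0, 0.003]
ft_force: [4.2, -1.4, 2.9]
grip_width: 0.102
grasp_force: 25.3
```

```bash
python3 - <<'E'
from h import *
o=get_obs()
bx=np.array([.7976,.6032,0]); hz=np.array([.6615,-.1515,.072]); p=o['position'];d=p-hz;print('rel',d@bx,d[2],'th',np.arctan2(d[2]-.005,-d@bx)-.06,o['ft_force'],o['grip_width'])
E
```

```text
rel 0.07942750927246779 0.21264491101440153 th 1.8761400656483613 [ 4.2157 -1.3878  2.9042] 0.10234444191335802
```

>>> send_rows(plan=[[[0,0,0,0,0,0,0.5],[0,0,0,0,0,0,0.5],[0,0,0,0,0,0,0.5],[0,0,0,0,0,-0.15,0.5],[0,0,0,0,0,-0.15,0.5],[0,0,0,0,0,0,0.5],[0,0,0,0,-0.17,0,1],[0,0,0,0,-0.17,0,1],[0,0,0,0,-0.17,0,1],[0,0,0,0,-0.17,0,1],[0,0,0,0,-0.17,0,1],[0,0,0,0,0,0,1],[0,0,0,0,0,0,1]]])

```text
clock: 7.2
position: [0.5867, -0.2091, 0.3418]
ee_rot: [0.447, 0.894, 0.001, 0.0]
ft_force: [0.1, 0.3, -0.0]
grip_width: 1.0
grasp_force: 0.0
```

```bash
python3 - <<'E'
from h import *
im,K,T=cam('wrist'); np.savez('w3.npz',im=im,K=K,T=T)
t,Kt,Tt=cam('top'); np.savez('top3.npz',im=t,K=Kt,T=Tt)
o=get_obs();print(o['clock'],o['position'],o['ft_force'])
a=cv2.resize(im,(400,300),interpolation=cv2.INTER_AREA); b=cv2.resize(t[100:310,290:570],(400,300)); save(np.hstack([a,b]),'v3.png')
E
```

```text
7.3 [ 0.5888 -0.2065  0.3409] [1.6565 0.3346 0.4328]
```

View pics/v3.png

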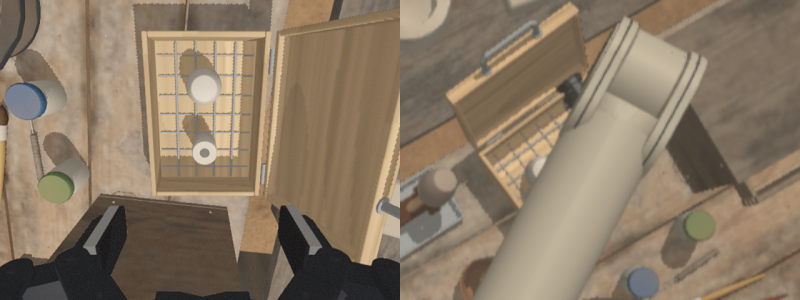

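The lid rests open. In the wrist image the cup's foot is at about (328,138) in full-size pixels, and the prop, with its hole, is at (326,243).

```bash
cat >> h.py <<'E'
def blobs(im,roi,sat=45,val=150):
    x0,y0,x1,y1=roi; h=cv2.cvtColor(im,cv2.COLOR_RGB2HSV); m=((h[...,1]<sat)&(h[...,2]>val)).astype(np.uint8); mm=np.zeros_like(m); mm[y0:y1,x0:x1]=m[y0:y1,x0:x1]
    mm=cv2.morphologyEx(mm,cv2.MORPH_OPEN,np.ones((5,5)))
    out=[]
    for c in cv2.findContours(mm,cv2.RETR_EXTERNAL,cv2.CHAIN_APPROX_NONE)[0]:
        if cv2.contourArea(c)>300: (u,v),r=cv2.minEnclosingCircle(c); out.append((u,v,r,cv2.contourArea(c),cv2.boundingRect(c)))
    return out
E
python3 - <<'E'
from h import *
w=np.load('w3.npz');im,K,T=w['im'],w['K'],w['T']
for s,v in((45,150),(35,170),(30,195)):
    for b in blobs(im,(230,55,430,310),s,v): print(s,v,np.round(b[:4],1),b[4])
g=cv2.cvtColor(im,cv2.COLOR_RGB2GRAY); c=cv2.HoughCircles(g[60:310,240:430],cv2.HOUGH_GRADIENT,1,40,param1=100,param2=15,minRadius=14,maxRadius=40); print(c+[240,60,0] if c is not None else None)
print(onz(K,T,328,138,.068),onz(K,T,326,243,.064), im[138,328],im[160,328],im[138,290])
E
```

```text
45 150 [ 327.5  243.5   20.6 1146. ] (308, 225, 39, 38)
45 150 [ 328.   142.5   27.5 1948.5] (302, 119, 52, 49)
35 170 [ 327.1  243.7   19.5 1048. ] (309, 227, 38, 36)
35 170 [ 328.   143.8   24.2 1576.5] (305, 121, 47, 46)
[[[327.5 244.5  18.8]
  [391.5 247.5  35. ]
  [300.5 212.5  33.8]
  [341.5 147.5  35. ]
  [392.5 189.5  23.9]
  [310.5 110.5  32.7]
  [357.5 209.5  27.2]
  [362.5 102.5  15.9]
  [264.5 149.5  32.7]
  [268.5 103.5  19.9]
  [278.5 272.5  37.2]
  [393.5 148.5  33.8]
  [359.5 275.5  26.8]]]
[ 0.5592 -0.1655  0.068 ] [ 0.6192 -0.2482  0.064 ] [218 209 195] [228 218 205] [209 181 143]
```

>>> send_rows(plan=[[[0,0,0,0,0,0.17,1],[0,0,0,0,0,0.17,1],[0,0,0,0,0,0.16,1],[0,0,0,0,0,0,1],[0,0,0,0,0,0,1]]])

```text
clock: 7.72
position: [0.5886, -0.2061, 0.2399]
ee_rot: [0.445, 0.895, -0.001, -0.001]
ft_force: [0.7, -0.6, 1.0]
grip_width: 1.0
grasp_force: 0.0
```

```bash
python3 - <<'E'
from h import *
im,K,T=cam('wrist'); np.savez('w4.npz',im=im,K=K,T=T); o=get_obs(); print(o['position'],o['ee_rot'],o['clock'])
print(proj(K,T,[.5592,-.1655,.068]),proj(K,T,[.5592,-.1655,.014]),T[:3,3])
for b in blobs(im,(200,0,440,330),35,170): print(np.round(b[:4],1),b[4])
a=im[0:300,180:480]; b=cv2.resize(np.load('w3.npz')['im'][90:190,280:380],(300,300),interpolation=cv2.INTER_CUBIC)
save(cv2.resize(np.hstack([a,b]),(800,400)),'v4.png')
E
```

```text
[ 0.5893 -0.2069  0.2418] [ 0.4453  0.8954 -0.0002  0.0002] 7.7667
[326.5022 151.6967] [326.1822 144.6631] [ 0.5394 -0.1419  0.3659]
[ 324.4  159.2   30.1 2429. ] (297, 130, 55, 59)
```

View pics/v4.png

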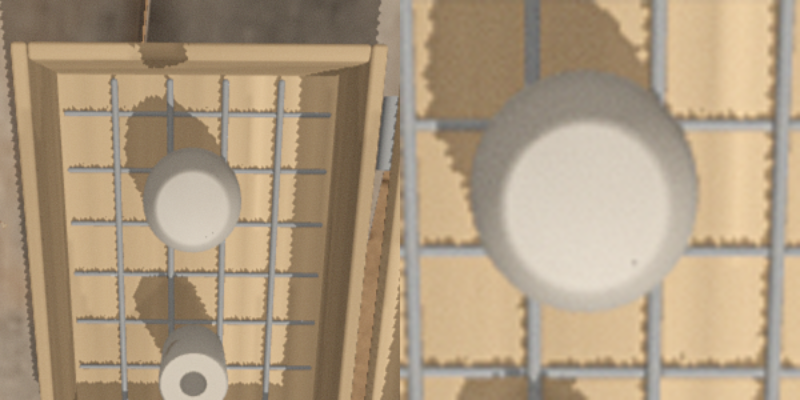

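The close view shows the foot centre at about (324,157). The earlier view had it at (326.5,141).

```bash
python3 - <<'E'
from h import *
a=np.load('w3.npz');b=np.load('w4.npz')
r=[ray(a['K'],a['T'],326.5,141.3),ray(b['K'],b['T'],324,157)]
print(tri(r), onz(a['K'],a['T'],326.5,141.3,.068),onz(b['K'],b['T'],324,157,.068))
p=onz(b['K'],b['T'],324,157,.068); print('prop',onz(a['K'],a['T'],327.3,243.6,.064)); go([p[0],p[1],.036])
# ray height check by size: foot 42mm
print('dist by size', 425.5*.042/(2*21), np.linalg.norm(p-a['T'][:3,3]))
E
```

```text
(array([ 0.5587, -0.1675,  0.0879]), [np.float64(6.389783831879337e-05), np.float64(6.389783831868591e-05)]) [ 0.5599 -0.1687  0.068 ] [ 0.56   -0.1694  0.068 ]
prop [ 0.6206 -0.2479  0.064 ]
mm tool [ 47.6771  -0.6672 205.7568] units [ 0.2384 -0.0033  1.0288]
dist by size 0.42550000000000004 0.40104708760865354
```

>>> send_rows(plan=[[[0,0,0,0.12,0,0.04,1],[0,0,0,0.12,-0.003,0.1,1],[0,0,0,0,0,0.15,1],[0,0,0,0,0,0.16,1],[0,0,0,0,0,0.16,1],[0,0,0,0,0,0.16,1],[0,0,0,0,0,0.14,1],[0,0,0,0,0,0.11,1],[0,0,0,0,0,0,1],[0,0,0,0,0,0,1]]])

```text
clock: 8.6
position: [0.5603, -0.1698, 0.0381]
ee_rot: [0.446, 0.895, 0.0, 0.001]
ft_force: [-0.0, 0.8, 1.1]
grip_width: 0.998
grasp_force: 0.0
```

>>> send_rows(plan=[[[0,0,0,0,0,0,0.5],[0,0,0,0,0,0,0.5],[0,0,0,0,0,0,0.5],[0,0,0,0,0,0,0.5],[0,0,0,0,0,0,0.5]]], squeeze=30)

```text
clock: 9.02
position: [0.5606, -0.1698, 0.0389]
ee_rot: [0.446, 0.895, 0.001, 0.002]
ft_force: [-0.7, 0.3, 8.9]
grip_width: 0.64
grasp_force: 30.1
```

>>> send_rows(plan=[[[0,0,0,0,0,-0.06,0.5],[0,0,0,0,0,-0.14,0.5],[0,0,0,0,0,-0.16,0.5],[0,0,0,0,0,-0.16,0.5],[0,0,0,0,0,-0.16,0.5],[0,0,0,0,0,-0.16,0.5],[0,0,0,0,0,-0.16,0.5],[0,0,0,0,0,-0.16,0.5],[0,0,0,0,0,-0.14,0.5],[0,0,0,0,0,0,0.5]]])

```text
clock: 9.85
position: [0.5604, -0.1709, 0.3035]
ee_rot: [0.446, 0.895, 0.002, 0.004]
ft_force: [0.6, -1.2, -0.9]
grip_width: 0.642
grasp_force: 32.4
```

>>> send_rows(plan=[[[0,0,0.02,0.08,0.024,0,0.5],[0,0,0.02,0.16,0.047,0,0.5],[0,0,0.015,0.16,0.047,0,0.5],[0,0,0,0.16,0.047,0,0.5],[0,0,0,0.16,0.047,0,0.5],[0,0,0,0.16,0.047,0,0.5],[0,0,0,0.16,0.047,0,0.5],[0,0,0,0.16,0.047,0,0.5],[0,0,0,0.16,0.047,0,0.5],[0,0,0,0.16,0.047,0,0.5],[0,0.05,0,0.08,0.024,0,0.5],[0,0.08,0,0,0,0,0.5],[0,0.08,0,0,0,0,0.5],[0,0.08,0,0,0,0,0.5],[0,0.08,0,0,0,0,0.5],[0,0.037,0,0,0,0,0.5],[0,0,0,0,0,0,0.5],[0,0,0,0,0,0,0.5]]])

```text
clock: 11.35
position: [0.4641, 0.1492, 0.2964]
ee_rot: [0.461, 0.835, 0.144, -0.262]
ft_force: [0.2, 0.1, -0.7]
grip_width: 0.637
grasp_force: 32.4
```

```bash
cat > al.py <<'E'
from h import *
a=np.radians(122.3); zt=np.array([.574*np.cos(a),.574*np.sin(a),-.819]); yt=np.array([np.cos(a-np.pi/2),np.sin(a-np.pi/2),0]); xt=np.cross(yt,zt)
Rt=R.from_matrix(np.c_[xt,yt,zt]); tip=np.array([.400,.2165,.128])
def st(off):
    o=get_obs(); r=R.from_quat(o['ee_rot']); print(o['clock'],o['position'],'turn units',(r.inv()*Rt).as_rotvec()/1.5,'F',o['ft_force'],o['grip_width']); p=tip+zt*off; print('target',p); go(p)
    print('along',(o['position']-tip)@zt,'lateral tool xy',r.inv().apply(tip-o['position'])[:2])
E
python3 - <<'E'
from al import *
st(-.060)
im,K,T=cam('wrist'); np.savez('w5.npz',im=im,K=K,T=T); save(im,'w5.png')
print(proj(K,T,tip),proj(K,T,tip-zt*-.05),proj(K,T,[.4638,.1155,.128]))
E
```

```text
11.35 [0.4641 0.1492 0.2964] turn units [-0.0002  0.0022 -0.0014] F [ 0.2126  0.1219 -0.7084] 0.6365412635280465
target [0.4184 0.1874 0.1771]
mm tool [-21.6427 -18.1067 130.3145] units [-0.1082 -0.0905  0.6516]
along -0.1902663009672714 lateral tool xy [-0.0214 -0.0181]
[301.1169 242.2419] [303.9278 224.7781] [298.7246 404.7572]
```

View pics/w5.png

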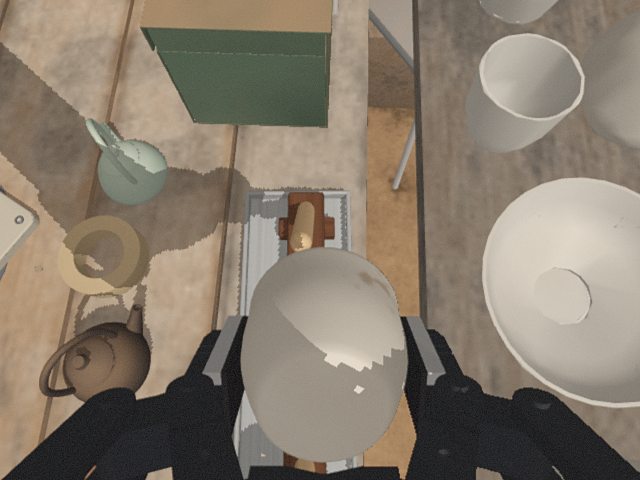

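The peg's end shows at about (302,240) just beyond the cup, close to the predicted (301,242). I align with it and go in to the standoff.

>>> send_rows(plan=[[[0,0,0,-0.054,-0.045,0,0.5],[0,0,0,-0.054,-0.045,0,0.5],[0,0,0,0,0,0.12,0.5],[0,0,0,0,0,0.13,0.5],[0,0,0,0,0,0.13,0.5],[0,0,0,0,0,0.13,0.5],[0,0,0,0,0,0.1,0.5],[0,0,0,0,0,0,0.5],[0,0,0,0,0,0,0.5],[0,0,0,0,0,0,0.5]]])

```text
clock: 12.23
position: [0.4216, 0.1847, 0.1859]
ee_rot: [0.46, 0.836, 0.146, -0.262]
ft_force: [-0.6, 0.4, -1.3]
grip_width: 0.639
grasp_force: 32.4
```

```bash
python3 - <<'E'
from al import *
st(0.024)
ims=[]
im,K,T=cam('scene'); print('scene tip',proj(K,T,tip)); u,v=proj(K,T,tip).astype(int); a=im[v-90:v+90,max(u-120,0):u+120]
im2,K,T=cam('wrist'); print('wrist tip',proj(K,T,tip))
save(np.hstack([cv2.resize(a,(400,300),interpolation=cv2.INTER_CUBIC),cv2.resize(im2,(400,300))]),'v6.png')
E
```

```text
12.2333 [0.4216 0.1847 0.1859] turn units [0.0009 0.0012 0.0015] F [-0.6114  0.3703 -1.256 ] 0.6389829558170935
target [0.3926 0.2281 0.1083]
mm tool [-1.6291 -1.3626 93.4739] units [-0.0081 -0.0068  0.4674]
along -0.06947787721530328 lateral tool xy [-0.0017 -0.0013]
scene tip [226.1991 204.8191]
wrist tip [321.7352 278.7404]
```

View pics/v6.png

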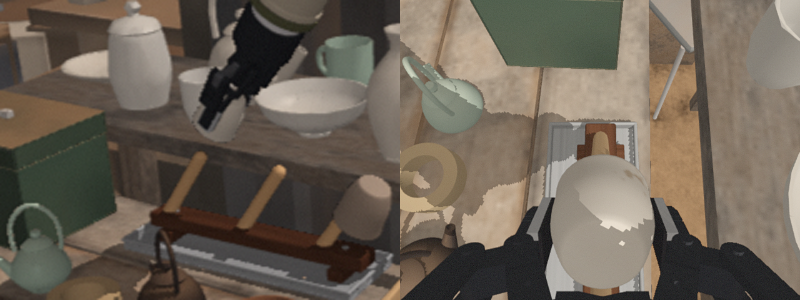

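The scene view puts the cup in line above the left peg (tip at crop (199,155), predicted (200,150)). The wrist view agrees laterally, with the peg column at about 320. Next I push it on.

>>> send_rows(plan=[[[0,0,0,-0.008,-0.007,0.05,0.5],[0,0,0,0,0,0.08,0.5],[0,0,0,0,0,0.08,0.5],[0,0,0,0,0,0.08,0.5],[0,0,0,0,0,0.06,0.5],[0,0,0,0,0,0.03,0.5],[0,0,0,0,0,0,0.5],[0,0,0,0,0,0,0.5]]])

```text
clock: 13.0
position: [0.3973, 0.2194, 0.1213]
ee_rot: [0.46, 0.835, 0.145, -0.263]
ft_force: [-0.7, 0.4, -1.0]
grip_width: 0.642
grasp_force: 32.4
```

```bash
python3 -c "
from al import *
st(0.024)"
```

```text
13.0 [0.3973 0.2194 0.1213] turn units [0.     0.0007 0.0001] F [-0.7181  0.4155 -1.0174] 0.6422315439174048
target [0.3926 0.2281 0.1083]
mm tool [ 0.6218  0.7326 16.2528] units [0.0031 0.0037 0.0813]
along 0.00775036050357294 lateral tool xy [0.0006 0.0007]
```

No contact yet. I continue in small steps until the force rises.

>>> send_rows(plan=[[[0,0,0,0,0,0.025,0.5],[0,0,0,0,0,0.025,0.5],[0,0,0,0,0,0.02,0.5],[0,0,0,0,0,0,0.5],[0,0,0,0,0,0,0.5]]])

```text
clock: 13.42
position: [0.3926, 0.2265, 0.1095]
ee_rot: [0.46, 0.835, 0.145, -0.263]
ft_force: [0.0, 0.0, -1.0]
grip_width: 0.636
grasp_force: 32.4
```

>>> send_rows(plan=[[[0,0,0,0,0,0.015,0.5],[0,0,0,0,0,0.015,0.5],[0,0,0,0,0,0,0.5],[0,0,0,0,0,0,0.5]]])

```text
clock: 13.75
position: [0.3927, 0.2278, 0.1061]
ee_rot: [0.461, 0.835, 0.146, -0.262]
ft_force: [1.5, -13.1, 16.3]
grip_width: 0.636
grasp_force: 35.3
```

The peg has met the bottom, with about 21 N along the axis. I release and back off along the axis.

>>> send_rows(plan=[[[0,0,0,0,0,-0.008,0.5],[0,0,0,0,0,0,0.75],[0,0,0,0,0,0,1],[0,0,0,0,0,0,1],[0,0,0,0,0,0,1],[0,0,0,0,0,0,1],[0,0,0,0,0,-0.04,1],[0,0,0,0,0,-0.08,1],[0,0,0,0,0,-0.12,1],[0,0,0,0,0,-0.15,1],[0,0,0,0,0,-0.15,1],[0,0,0,0,0,-0.15,1],[0,0,0,0,0,0,1],[0,0,0,0,0,0,1]]])

```text
clock: 14.92
position: [0.4348, 0.1608, 0.2204]
ee_rot: [0.461, 0.835, 0.146, -0.262]
ft_force: [0.6, -0.6, 0.0]
grip_width: 1.002
grasp_force: 0.0
```

```bash
python3 - <<'E'
from al import *
st(0)
im,K,T=cam('scene'); a=im[170:350,150:510]
im2,K,T=cam('wrist')
save(np.vstack([cv2.resize(a,(600,300),interpolation=cv2.INTER_CUBIC),cv2.resize(np.hstack([im2,cam('top')[0]]),(600,225))]),'v7.png')
E
```

```text
14.9167 [0.4348 0.1608 0.2204] turn units [0.002  0.0011 0.    ] F [ 0.6056 -0.5735  0.0286] 1.0016119308839595
target [0.4    0.2165 0.128 ]
mm tool [  0.9887   0.0277 113.3543] units [0.0049 0.0001 0.5668]
along -0.11336864690102505 lateral tool xy [0.001 0.   ]
```

View pics/v7.png

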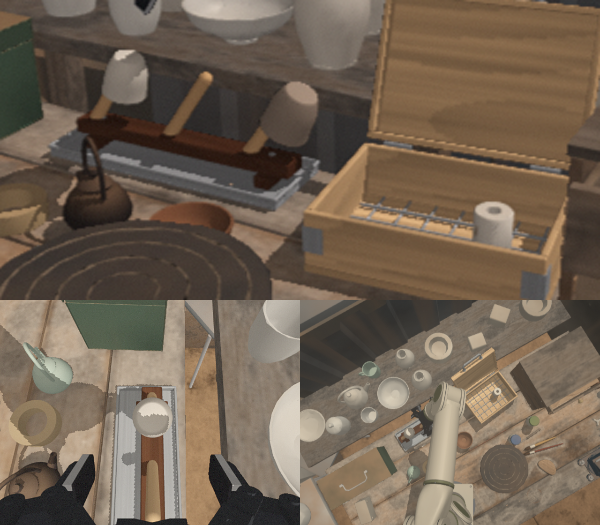

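The off-white cup hangs on the left peg (scene crop (125,78)) and cup_3 is still on its own peg. The lid is open, the prop stands in the box and the gripper is clear, so I hand in.

```bash
python3 -c "
from h import *
print(job.hand_in())"
```

```text
the job is handed in; nothing more can be done
None
```

I handed the job in at about 15 s of the 48 s allowed: the lid rests open, the off-white cup hangs mouth-down on the free peg at the far end of the rack from cup_3, and cup_3 and the kiln prop are still in place. That is from the last pictures; hand-in returned no verdict.

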